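# Reload the ignition-module tester

## Task

Set up the bench tester for the next run: take every worn-out silver module out of its socket and put it in the wooden tray, and seat each new black module fully home, coloured panel up, in the socket of its own colour and swing the locking levers shut. Every lever must be shut, also on a socket that stays empty; only then press the green start button right down. Leave the tools, bearing and spray can at the back alone.

Things in the scene. Friction and masses are not known exactly. Their poses are not given: they have to be found in the camera images.
- socket_red: Fixed socket with red walls on a grey base plate (132x84 mm, 10 mm thick). Origin: on the bench under the pocket's centre; x along the pocket towards the lever's post, z up. The open-topped pocket is 94 x 60 mm inside (x by y), floor 10 mm and rim (5 mm walls) 24 mm above the bench. The lever's vertical hinge post (16 mm thick, top at 58 mm) stands at x=+62 mm, y=0.
- lever_red (a joint): Lever of the red socket: a steel bar 14 mm wide, 58 to 66 mm above the bench, swinging level about the post. 0 rad = shut: it points along the socket's -x over the pocket, 3 mm above a seated module. It grows as it swings out to the socket's +y (1.57 = along +y); stop at 1.7. From 1.4 up a module and fingers pass. It stays where left; about 1 N at the knob moves it.
- lever_red_knob (a point): Centre of the upright black round knob (18 mm diameter, from 66 to 92 mm above the bench; this point is at 79 mm) at the end of the red socket's lever, 66 mm from the hinge axis.
- socket_yellow: Fixed socket with yellow walls on a grey base plate (132x84 mm, 10 mm thick). Origin: on the bench under the pocket's centre; x along the pocket towards the lever's post, z up. The open-topped pocket is 94 x 60 mm inside (x by y), floor 10 mm and rim (5 mm walls) 24 mm above the bench. The lever's vertical hinge post (16 mm thick, top at 58 mm) stands at x=+62 mm, y=0.
- lever_yellow (a joint): Lever of the yellow socket: a steel bar 14 mm wide, 58 to 66 mm above the bench, swinging level about the post. 0 rad = shut: it points along the socket's -x over the pocket, 3 mm above a seated module. It grows as it swings out to the socket's +y (1.57 = along +y); stop at 1.7. From 1.4 up a module and fingers pass. It stays where left; about 1 N at the knob moves it.
- lever_yellow_knob (a point): Centre of the upright black round knob (18 mm diameter, from 66 to 92 mm above the bench; this point is at 79 mm) at the end of the yellow socket's lever, 66 mm from the hinge axis.
- socket_blue: Fixed socket with blue walls on a grey base plate (132x84 mm, 10 mm thick). Origin: on the bench under the pocket's centre; x along the pocket towards the lever's post, z up. The open-topped pocket is 94 x 60 mm inside (x by y), floor 10 mm and rim (5 mm walls) 24 mm above the bench. The lever's vertical hinge post (16 mm thick, top at 58 mm) stands at x=+62 mm, y=0.
- lever_blue (a joint): Lever of the blue socket: a steel bar 14 mm wide, 58 to 66 mm above the bench, swinging level about the post. 0 rad = shut: it points along the socket's -x over the pocket, 3 mm above a seated module. It grows as it swings out to the socket's +y (1.57 = along +y); stop at 1.7. From 1.4 up a module and fingers pass. It stays where left; about 1 N at the knob moves it.
- lever_blue_knob (a point): Centre of the upright black round knob (18 mm diameter, from 66 to 92 mm above the bench; this point is at 79 mm) at the end of the blue socket's lever, 66 mm from the hinge axis.
- module_red: Ignition module, new: a black ribbed block with a red panel on its top, 90 x 56 x 45 mm (x by y by z), about 0.2 kg. Origin: centre of its underside, z up through the red panel. The lowest 10 mm (the brass-coloured plug foot) is narrower, 84 x 50 mm. It fits its socket either way round, x along the socket's x. May be absent.
- module_yellow: Ignition module, new: a black ribbed block with a yellow panel on its top, 90 x 56 x 45 mm (x by y by z), about 0.2 kg. Origin: centre of its underside, z up through the yellow panel. The lowest 10 mm (the brass-coloured plug foot) is narrower, 84 x 50 mm. It fits its socket either way round, x along the socket's x. May be absent.
- module_blue: Ignition module, new: a black ribbed block with a blue panel on its top, 90 x 56 x 45 mm (x by y by z), about 0.2 kg. Origin: centre of its underside, z up through the blue panel. The lowest 10 mm (the brass-coloured plug foot) is narrower, 84 x 50 mm. It fits its socket either way round, x along the socket's x. May be absent.
- old_a: Worn-out module: same size and shape as the new ones (90 x 56 x 45 mm, origin at the centre of its underside, plug foot 10 mm) but silver-grey with a white panel on top, left seated in one of the sockets. May be absent.
- old_b: Worn-out module: same size and shape as the new ones (90 x 56 x 45 mm, origin at the centre of its underside, plug foot 10 mm) but silver-grey with a white panel on top, left seated in one of the sockets. May be absent.
- old_c: Worn-out module: same size and shape as the new ones (90 x 56 x 45 mm, origin at the centre of its underside, plug foot 10 mm) but silver-grey with a white panel on top, left seated in one of the sockets. May be absent.
- tray: Fixed open wooden tray for scrap, 240 x 170 mm outside, 40 mm high, 5 mm walls and floor. Origin: centre of its underside; x along its length.
- start (a joint): Travel of the tester's green start button: 0 = up, 0.006 m = fully down; a spring, about 5 N at the bottom, returns it.
- start_top (a point): Centre of the top face of the green round start button (36 mm diameter), pressed straight down.
- spray_can: Bystander: spray can, 64 mm across, 170 mm high, standing at the back. Origin under its centre.
- screwdriver: Bystander: screwdriver lying at the back.
- bearing: Bystander: steel bearing ring, 70 mm across, 18 mm high, lying at the back.
- wrench: Bystander: wrench lying at the back.

How it is judged:
By the outcome, as a careful person would: the job done as asked, in the order asked, and still so for the second after the job is handed in, with the robot touching nothing.
Of old_a, old_b, old_c only 1 to 2 are there at a start; the rules pass over those that are not, and their reading is None.
Of module_red, module_yellow, module_blue only 2 to 3 are there at a start; the rules pass over those that are not, and their reading is None.
At some moment in a run one of module_red, module_yellow, module_blue may be knocked a few centimetres aside while the robot is not near it.
Once in a run the grip may slacken for a moment while it holds something.
It also fails if it takes over 208 s, if anything falls off the work surface, if the arm or the gripper's body presses on something with over 40 N, if the wrist force passes 120 N, or if a joint passes its speed limit or range.

## Robot

A 6-joint arm with a two-finger parallel gripper is mounted at the origin on the work surface. World frame = base frame: x ahead of the robot, y to its left, z up, the work surface at z = 0. Lengths are in mm, angles in rad, forces in N, time in s.
With the tool pointing down it reaches from about 325 to 850 mm from the base axis. Payload 15.5 kg.
Tool frame: the origin (TCP) lies on the centre line of the jaws, within the pads' length; the fingertips stand 14 mm ahead of it and the grasp point (between the pads) lies 5 mm behind it (tip_reach is the distance from the TCP to the fingertips, in mm); z points along the fingers, y is the line along which they close (so a half turn about z gives the same grasp; the last joint's range is limited). The gripper opens to 91 mm and grips with 3 to 60 N. Pads are 32 mm wide; open, the fingers measure 118 mm over their backs; the gripper's body (76 mm by 178 mm) begins 60 mm behind the grasp point.
Start: joints at [-1.3, 0.494, 1.345, -0, 1.302, -0.096], TCP at [223.561, -583.65, 227.915] pointing down, gripper open.
Joint ranges: [-2.91, 2.91], [-0.82, 2.16], [0.22, 2.67], [-1.22, 4.37], [0.12, 2.79], [-3.08, 3.08]. Speed limits (rad/s): [1.89, 1.89, 2.57, 3.01, 3.01, 3.01].

## Interface

Orientations are given as a unit quaternion [x, y, z, w].
In Python, from cell import * gives the robot as it stands. Calls block until the motion is done:
- movep(position, orientation): joint-space move of the TCP to a pose.
- line_to(position, attitude=None, speed=150): straight line of the TCP; attitude=None keeps the orientation; speed is the mean speed in mm/s.
- goto_joints(angles): joint-space move.
- gripper_to(opening): finger opening in mm; the grip force is fixed at half the most; returns when the fingers have stopped.
- hold(seconds).
- ik(position, orientation): joint angles nearest the present ones, or None.
- get_image(name): name is "scene" or "top" or "wrist"; returns the picture (400x640x3 uint8, red, green, blue); there is no depth.
- get_calibration(name): a dict with "vertical_fov" (degrees; the focal length in pixels is half the picture's height over the tangent of half this angle, whatever the lens; pixels are square), "cx", "cy" (the principal point, pixels), "xyz" and "rotation" of the camera in the world. Camera axes: x right, y down, z forward; pixel columns grow to the right and rows downward; lengths in mm; the calibration is good to about 2 mm. A picture is of the moment at which its call begins: read the wrist's pose just before it. get_calibration takes no time and is no camera call; for the wrist camera it gives the pose at the moment of the call.
A pose or a line that the arm cannot do raises MotionError and nothing moves.
- close_job(): hands the job in; it is judged then, once.
Readings, each from a call of its own:
- read_time(): time.
- read_qpos(): joint angles.
- read_dq(): joint speeds.
- read_joint_efforts(): joint torques, N m.
- read_ee_pos(): TCP position.
- read_tool_rot(): TCP orientation.
- read_contact_force(): force on the tool from outside, world axes, zero at the start.
- read_moment(): the same for the moment, N m.
- read_width(): finger opening in mm.
- read_gripper_force(): force on a finger pad.
Only numpy, scipy, OpenCV 4.12 (cv2) and the standard library are available. Lean on these libraries where they do the work, as an engineer would, in place of code of your own. Each camera call takes 0.05 s, during which the arm holds its last target. There are 200 camera calls.

## Working session

There is one attempt and no reset: what is moved stays moved. The work goes in short steps, each a Python script; the robot and the scene stay as the last script left them, time stands still between calls to the robot, and variables do not carry over. Pictures are saved under pics/ and viewed, at most 14 in all, crops included, and the job is handed in when it is done.

```bash
ls; mkdir -p pics
python3 - <<'E'
from cell import *
import cv2
for n in ("scene","top","wrist"):
    c=get_calibration(n); print(n,c)
    cv2.imwrite(f"pics/{n}0.png",get_image(n)[:,:,::-1])
print(read_time(),read_ee_pos(),read_tool_rot())
E
```

```text
pics
scene {'vertical_fov': 49.76724968154303, 'cx': 323.9756519249256, 'cy': 199.2358805898176, 'xyz': array([1138.83039956, -400.35680776,  788.16177257]), 'rotation': array([ 0.82573267,  0.42145001, -0.17683785, -0.33056591])}
top {'vertical_fov': 51.358969949784864, 'cx': 318.56265961040503, 'cy': 195.37870228342368, 'xyz': array([ 463.74617286,  -10.13089036, 1083.85250311]), 'rotation': array([-0.70216571,  0.70931605, -0.03604302,  0.05034849])}
wrist {'vertical_fov': 60.34233620853418, 'cx': 320.5521351596191, 'cy': 201.50907020749318, 'xyz': array([ 293.28283149, -556.67638469,  384.60633396]), 'rotation': array([ 0.81634914, -0.56159881, -0.07714092,  0.11059   ])}
0.15 [ 223.48468542 -583.38075091  227.47235513] [ 9.83320845e-01  1.81878750e-01 -5.13055791e-05 -4.83209316e-04]
```

View pics/top0.png

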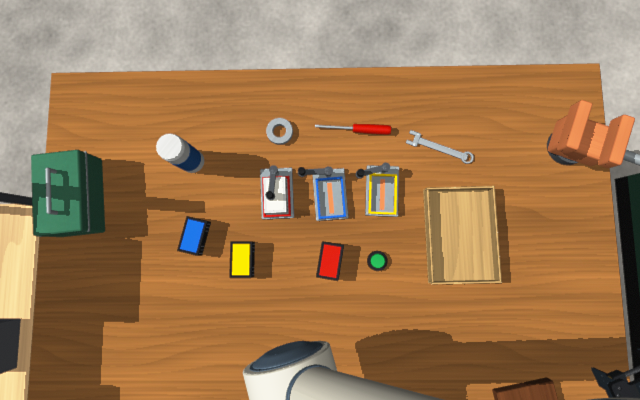

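View pics/scene0.png

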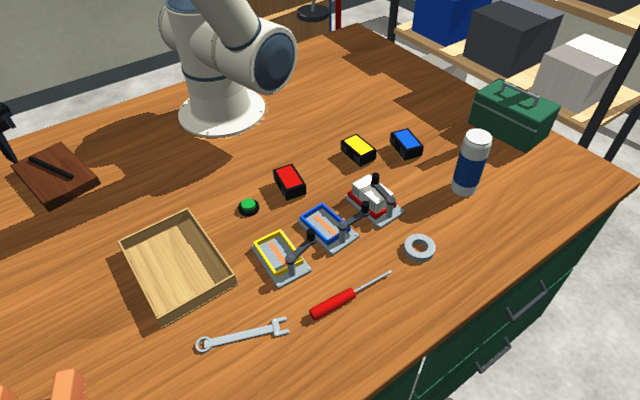

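The top view shows the silver module in red with its lever shut (knob at 270,195). Blue (330,195) and yellow (382,192) are empty with their levers swung out left. The new modules are at blue (193,236), yellow (242,260) and red (330,260). The button is at (377,261) and the tray at (463,235). The scene view agrees.

```bash
cat > lib.py <<'E'
from cell import *
import numpy as np, cv2
from scipy.spatial.transform import Rotation as Ro
def down(yaw): return (Ro.from_euler('z',yaw)*Ro.from_euler('x',np.pi)).as_quat()
class View:
    def __init__(s,name,save=None):
        s.c=get_calibration(name); s.im=get_image(name); s.hsv=cv2.cvtColor(s.im,cv2.COLOR_RGB2HSV)
        s.f=200/np.tan(np.radians(s.c['vertical_fov']/2)); s.R=Ro.from_quat(s.c['rotation']).as_matrix(); s.o=np.array(s.c['xyz'])
        if save: cv2.imwrite(f'pics/{save}.png',s.im[:,:,::-1])
    def ray(s,p):
        p=np.atleast_2d(p).astype(float)
        d=np.c_[(p[:,0]-s.c['cx'])/s.f,(p[:,1]-s.c['cy'])/s.f,np.ones(len(p))]@s.R.T
        return d/np.linalg.norm(d,axis=1)[:,None]
    def plane(s,p,z):
        d=s.ray(p); return s.o+d*((z-s.o[2])/d[:,2])[:,None]
    def proj(s,X):
        q=(np.atleast_2d(X)-s.o)@s.R; return np.c_[q[:,0]/q[:,2]*s.f+s.c['cx'],q[:,1]/q[:,2]*s.f+s.c['cy']]
    def mask(s,col,smin=120,vmin=60):
        r={'red':[(0,6),(174,180)],'yellow':[(24,34)],'blue':[(100,122)],'green':[(55,85)]}[col]
        m=sum(cv2.inRange(s.hsv,(a,smin,vmin),(b,255,255)) for a,b in r)
        return m.astype(np.uint8)
    def blobs(s,col,amin=60,**k):
        cs,_=cv2.findContours(s.mask(col,**k),cv2.RETR_EXTERNAL,cv2.CHAIN_APPROX_NONE)
        return sorted([c for c in cs if cv2.contourArea(c)>amin],key=cv2.contourArea,reverse=True)
def tri(v1,p1,v2,p2):
    d1,d2=v1.ray(p1)[0],v2.ray(p2)[0]
    t=np.linalg.lstsq(np.c_[d1,-d2],v2.o-v1.o,rcond=None)[0]
    a,b=v1.o+d1*t[0],v2.o+d2*t[1]; return (a+b)/2,np.linalg.norm(a-b)
def rect(v,c,z):
    """metric min-area rect of contour on plane z: centre, long, short, yaw of long side"""
    P=v.plane(c.reshape(-1,2),z)[:,:2].astype(np.float32)
    b=cv2.boxPoints(cv2.minAreaRect(P)); e1,e2=b[1]-b[0],b[2]-b[1]
    if np.linalg.norm(e1)<np.linalg.norm(e2): e1,e2=e2,e1
    y=np.arctan2(e1[1],e1[0]); y=(y+np.pi/2)%np.pi-np.pi/2
    return b.mean(0),np.linalg.norm(e1),np.linalg.norm(e2),y
E
python3 - <<'E'
from lib import *
np.set_printoptions(precision=1,suppress=True)
a=View('top');b=View('scene')
for col in('red','yellow','blue','green'):
    for c in a.blobs(col,100)[:4]:
        r=rect(a,c,45); print(col,r[0],np.round(r[1:],2),cv2.contourArea(c))
for col,p,q in(('red',(330,260),(290,180)),('yellow',(242,260),(358,149)),('blue',(193,236),(406,143)),('green',(377,261),(249,205))):
    f=lambda v,p:min(v.blobs(col),key=lambda c:np.hypot(*(c.reshape(-1,2).mean(0)-p)))
    cen=lambda v,p:cv2.minAreaRect(f(v,p))[0]
    m=lambda v,p:(lambda M:(M['m10']/M['m00'],M['m01']/M['m00']))(cv2.moments(f(v,p)))
    print(col,*tri(a,m(a,p),b,m(b,q)))
goto_joints(ik((380,60,260),down(0)))
print(read_time(),read_qpos()); w=View('wrist','w1'); print(w.R,w.o-read_ee_pos())
E
```

```text
red [429.2 -15.8] [79.5 45.5 -0.2] 551.5
red [ 762.3 -125.8] [97.4 24.7  1.5] 305.0
yellow [ 594.8 -149.1] [103.7  69.8  -0. ] 1070.0
yellow [435.  205.5] [79.2 42.5  0. ] 540.0
blue [586.9 -18.9] [103.2  69.5   0.1] 1060.0
blue [494.4 328.9] [79.3 46.4 -0.2] 541.0
blue [690.4 337.6] [60.8 48.4 -0.5] 236.0
green [607.1 679.6] [209.1 122.9   0.1] 3654.0
green [ 428.3 -133.3] [34.9 34.3 -0.8] 157.0
red [429.3 -15.4  44. ] 0.7516024423914713
yellow [435.  205.8  45.1] 0.8148680253193697
blue [494.4 329.8  44.1] 1.125584110948411
green [ 427.7 -135.9   15.5] 1.0863725780723834
2.6083 [ 0.   0.1  1.8 -0.   1.2  1.6]
[[-0.  -1.  -0.3]
 [-1.   0.   0. ]
 [-0.   0.3 -1. ]] [ 74.8  -0.2 157.2]
```

View pics/w1.png

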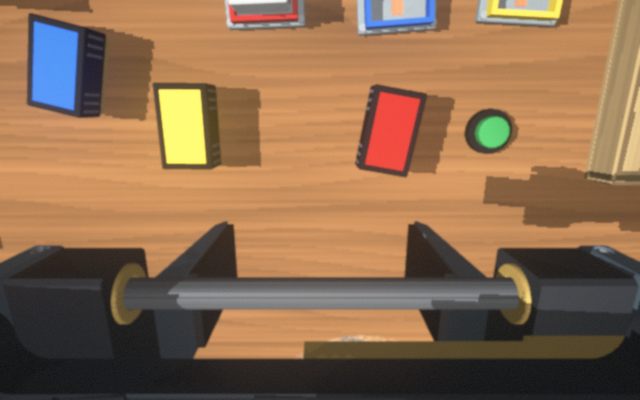

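The wrist view shows the modules at blue (62,65), yellow (185,125) and red (392,130), with the button at (491,131). Triangulated heights of 44–45 mm match the text. Next I'll put the camera over each socket.

```bash
cat >> lib.py <<'E'
def sock(v,col,near,z=24,r=70):
    m=v.mask(col,90,50); c=v.proj([near[0],near[1],z])[0]
    cs,_=cv2.findContours(m,cv2.RETR_LIST,cv2.CHAIN_APPROX_NONE)
    P=np.vstack([k.reshape(-1,2) for k in cs if cv2.contourArea(k)>15])
    X=v.plane(P,z)[:,:2]; P=P[(np.abs(X-near[:2])<r).all(1)]
    h=cv2.convexHull(P.astype(np.int32)); return h,rect(v,h,z)
E
python3 - <<'E'
from lib import *
np.set_printoptions(precision=2,suppress=True)
t=View('top'); ims=[]
for col,y in(('red',120),('blue',-19),('yellow',-149)):
    movep((515,y,260),down(0)); w=View('wrist')
    ht,rt=sock(t,col,(590,y)); hw,rw=sock(w,col,(590,y))
    print(col,'top',rt[0],np.array(rt[1:]),'wrist',rw[0],np.array(rw[1:]))
    print(tri(t,t.proj([*rt[0],24])[0],w,w.proj([*rw[0],24])[0]))
    ims.append(w.im[:,120:520] if 0 else w.im[20:330,180:440])
cv2.imwrite('pics/s3.png',np.hstack(ims)[:,:,::-1]); print(read_time())
E
```

```text
red top [592.99 120.26] [103.69  71.87   0.03] wrist [593.36 120.74] [105.17  69.61   0.04]
(array([593.41, 120.73,  20.38]), np.float64(0.05822150237635356))
blue top [589.38 -18.95] [105.75  71.13   0.07] wrist [588.74 -19.21] [104.46  70.85   0.07]
(array([588.76, -19.06,  29.19]), np.float64(0.3090140201127983))
yellow top [ 597.48 -151.82] [105.8   71.32  -0.03] wrist [ 597.07 -153.79] [104.64  70.91  -0.05]
(array([ 597.81, -153.35,   16.57]), np.float64(1.6107036372415646))
4.7
```

View pics/s3.png

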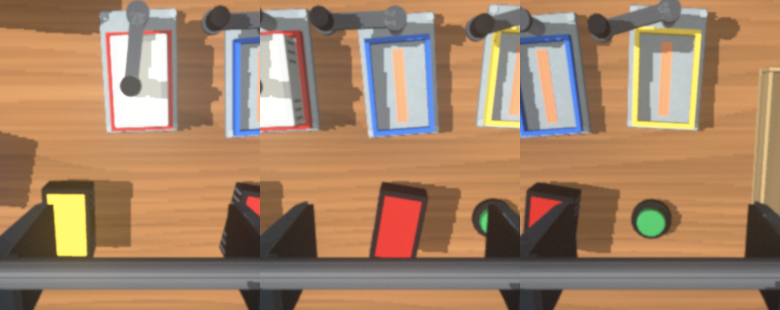

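Socket centres are consistent (rim size 104–105 × 70 mm as specified) and all posts point away from the robot. I'll measure the open levers' angles, then swing red open, and the others if they're short of 1.5.

```bash
cat >> lib.py <<'E'
S={'red':((593.4,120.7),.04),'blue':((588.7,-19.2),.07),'yellow':((597.1,-153.8),-.05)}
def w2(col,x,y):
    (c,a)=S[col]; return np.array(c)+[np.cos(a)*x-np.sin(a)*y,np.sin(a)*x+np.cos(a)*y]
def knob(col,th): return w2(col,62-66*np.cos(th),66*np.sin(th))
def angle(col,p):
    d=np.array(p[:2])-w2(col,62,0); a=S[col][1]
    return np.arctan2(-np.sin(a)*d[0]+np.cos(a)*d[1],-(np.cos(a)*d[0]+np.sin(a)*d[1]))
def lift(z=200,speed=300):
    p=read_ee_pos(); line_to((p[0],p[1],z),speed=speed)
def push(col,t0,t1,side,off=23,z=84):
    """closed fingers push the knob from angle t0 to t1; side=-1 opens (pusher on the small-angle side), +1 shuts"""
    def pose(t,o):
        tt=np.array([np.sin(t),np.cos(t)]) # socket-frame direction of growing angle
        k=np.array([62-66*np.cos(t),66*np.sin(t)])+side*o*tt
        return w2(col,*k),down(S[col][1]-t)
    gripper_to(0)
    p,q=pose(t0,off+14); movep((*p,170),q); line_to((*p,z),speed=200)
    for t in np.linspace(t0,t1,max(3,int(abs(t1-t0)/.2)+1)):
        p,q=pose(t,off); line_to((*p,z),q,speed=110)
    f=read_contact_force(); p,q=pose(t1,off+8); line_to((*p,z)); lift(170); return f
E
python3 - <<'E'
from lib import *
np.set_printoptions(precision=2,suppress=True)
w=View('wrist')
th={}
for col,px in(('yellow',(258,47)),):
    p=w.plane(px,92)[0]; th[col]=angle(col,p); print(col,p,th[col],np.hypot(*(p[:2]-w2(col,62,0))))
t=View('top')
for col,px in(('yellow',(361,173)),('blue',(303,171)),('red',(270,195))):
    p=t.plane(px,92)[0]; th[col]=angle(col,p); print(col,p,th[col],np.hypot(*(p[:2]-w2(col,62,0))))
if th['yellow']<1.5: print(push('yellow',1.1,1.56,-1))
if th['blue']<1.5: print(push('blue',1.2,1.56,-1))
print(push('red',-.02,1.56,-1),read_time())
c=S['red'][0]; movep((515,c[1],260),down(0))
w=View('wrist','w2'); print(read_time())
E
```

```text
yellow [639.32 -93.26  92.  ] 1.2205158813101553 66.6184835813865
yellow [638.98 -93.5   92.  ] 1.2146200784363659 66.49380675223655
blue [645.65  46.61  92.  ] 1.5613436045406563 61.668184802239814
red [587.98 126.44  92.  ] 0.08833480817079876 67.44486262424495
[0.27 0.24 0.45]Traceback (most recent call last):
  File "<stdin>", line 12, in <module>
  File "lib.py", line 60, in push
    p,q=pose(t,off); line_to((*p,z),q,speed=110)
                     ~~~~~~~^^^^^^^^^^^^^^^^^^^^
cell.MotionError: the arm cannot follow that straight line within its joint ranges
```

Wrist joint limit hit; I'll use the half-turned attitude for pushing.

```bash
sed -i 's/down(S\[col\]\[1\]-t)/down(S[col][1]-t+np.pi)/' lib.py
python3 - <<'E'
from lib import *
np.set_printoptions(precision=2,suppress=True)
print(read_ee_pos(),read_time()); lift(170)
print(push('red',.3,1.56,-1),read_time())
c=S['red'][0]; movep((515,c[1],260),down(0))
w=View('wrist','w2'); print(read_time())
E
```

```text
[614.89 179.93  83.9 ] 14.3083
[-0.43 -0.68  0.43] 22.3667
23.8417
```

View pics/w2.png

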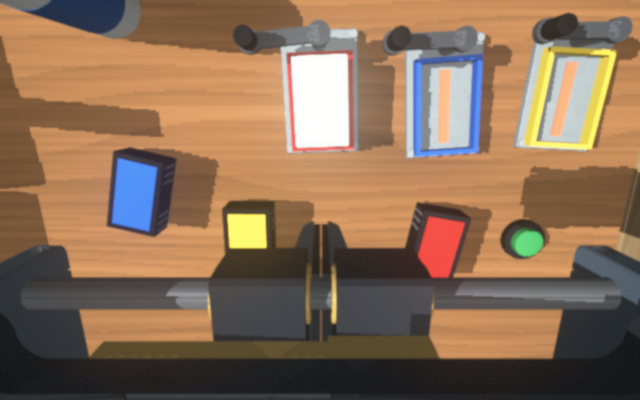

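All three levers are open. The old module fills the red socket (panel 322,100). Next I'll measure it and the tray, then move it to the scrap tray.

```bash
cat >> lib.py <<'E'
def pick(p,yaw,zbase,open_=80):
    gripper_to(open_); movep((p[0],p[1],180),down(yaw)); line_to((p[0],p[1],zbase+31),speed=220)
    gripper_to(30); w=read_width(); lift(150,200); return w,read_width()
def white(v,near,z=55):
    m=cv2.inRange(v.hsv,(0,0,225),(180,40,255)); cs,_=cv2.findContours(m,cv2.RETR_EXTERNAL,cv2.CHAIN_APPROX_NONE)
    c=v.proj([*near,z])[0]; return max((k for k in cs if cv2.pointPolygonTest(cv2.convexHull(k),tuple(map(float,c)),False)>=0),key=cv2.contourArea)
E
python3 - <<'E'
from lib import *
np.set_printoptions(precision=2,suppress=True)
w=View('wrist');t=View('top')
kw,kt=white(w,S['red'][0]),white(t,S['red'][0])
rw,rt=rect(w,kw,55),rect(t,kt,55); print(rw,rt)
P=lambda v,k:cv2.minAreaRect(k)[0]
print(tri(w,P(w,kw),t,P(t,kt)))
q=t.plane([(427,188),(493,187),(500,283),(431,284)],40); print(q,q.mean(0),np.linalg.norm(np.diff(q,axis=0),axis=1))
tc=q.mean(0)
assert abs(rw[1]-80)<6 and np.hypot(*(rw[0]-S['red'][0]))<6
print(pick(rw[0],rw[3],10))
print(read_ee_pos(),read_time())
E
```

```text
Traceback (most recent call last):
  File "lib.py", line 67, in white
    c=v.proj([*near,z])[0]; return max((k for k in cs if cv2.pointPolygonTest(cv2.convexHull(k),tuple(map(float,c)),False)>=0),key=cv2.contourArea)
                                   ~~~^^^^^^^^^^^^^^^^^^^^^^^^^^^^^^^^^^^^^^^^^^^^^^^^^^^^^^^^^^^^^^^^^^^^^^^^^^^^^^^^^^^^^^^^^^^^^^^^^^^^^^^^^^^^^
ValueError: max() iterable argument is empty
```

The arm is probably in the top camera's way here, so I'll use two wrist positions.

Run:
```python
from lib import *
np.set_printoptions(precision=2,suppress=True)
w=View('wrist'); kw=white(w,S['red'][0])
movep((515,40,260),down(0)); t=View('wrist'); kt=white(t,S['red'][0]); T=View('top')
rw,rt=rect(w,kw,55),rect(t,kt,55); print(rw,rt)
P=lambda v,k:cv2.minAreaRect(k)[0]
print(tri(w,P(w,kw),t,P(t,kt)))
q=T.plane([(427,188),(493,187),(500,283),(431,284)],40); print(q.mean(0),np.linalg.norm(np.diff(q,axis=0),axis=1))
assert abs(rw[1]-82)<8 and np.hypot(*(rw[0]-S['red'][0]))<6
print(pick(rw[0],rw[3],10))
print(read_ee_pos(),read_time())
```

```text
(array([593.48, 121.12], dtype=float32), np.float32(88.988815), np.float32(55.13515), np.float32(0.036076903)) (array([593.24, 121.34], dtype=float32), np.float32(89.305534), np.float32(54.93725), np.float32(0.03838706))
(array([595.  , 120.97,  59.39]), np.float64(0.04670139737436141))
[ 489.4  -346.37   40.  ] [165.09 236.98 167.81]
(55.90238136882447, 55.95664140850662)
[593.19 121.07 149.05] 28.3333
```

Run:
```python
from lib import *
np.set_printoptions(precision=2,suppress=True)
movep((489,-346,170),down(0)); print(read_width()); line_to((489,-346,38),speed=200); gripper_to(85); lift(200)
print(read_time())
movep((380,60,260),down(0))   # view new modules
w=View('wrist','w3');t=View('top'); print(read_time())
for col,n in(('red',(429,-15)),('yellow',(435,206)),('blue',(494,330))):
    for v in(w,t):
        for k in v.blobs(col,100)[:6]:
            r=rect(v,k,45)
            if 70<r[1]<90 and 38<r[2]<56: print(col,r[0],np.array(r[1:]))
```

```text
56.224171058611695
32.2083
33.875
red [428.22 -15.71] [78.65 44.81 -0.18]
yellow [433.62 205.85] [77.69 43.54 -0.01]
yellow [435.41 205.32] [78.54 42.51  0.02]
blue [493.63 329.43] [78.05 44.24 -0.24]
blue [494.11 328.93] [79.85 46.4  -0.25]
```

View pics/w3.png

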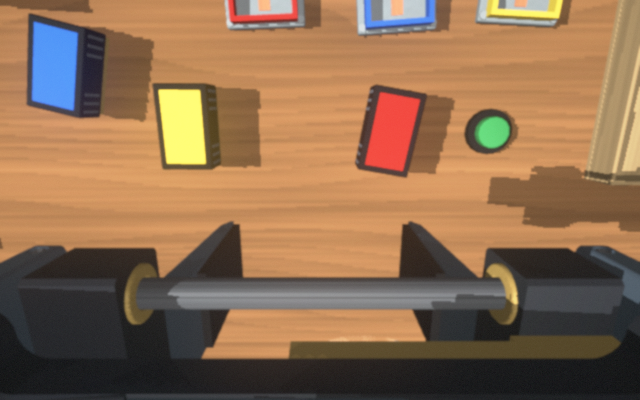

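The red socket is now empty, and the modules haven't moved. Placing red.

```bash
cat >> lib.py <<'E'
def find(col):
    v=View('wrist')
    for k in v.blobs(col,100):
        r=rect(v,k,45)
        if 70<r[1]<90 and 38<r[2]<56 and np.hypot(*(r[0]-S[col][0]))>90: return r[0],r[3]
def seat(col):
    (x,y),a=S[col]; movep((x,y,150),down(a)); print('w',read_width())
    line_to((x,y,56),speed=200); hold(.1); f0=read_contact_force()
    for z in(50,47,45,43,41):
        line_to((x,y,z),speed=30); f=read_contact_force()-f0; print(z,f,read_ee_pos()[2])
        if f[2]>20: return False
    return True
def release(): 
    gripper_to(72); lift(150,200)
def shut(col):
    print('shut',push(col,1.56,-.02,1))
E
python3 - <<'E'
from lib import *
np.set_printoptions(precision=2,suppress=True)
p,a=find('red'); print(p,a)
print(pick(p,a,0)); ok=seat('red'); print(ok,read_width(),read_time())
if ok: release()
movep((515,100,260),down(0)); View('wrist','w4'); print(read_time())
E
```

```text
[428.25 -15.75] -0.17658246
(55.74034801861265, 56.10794309605115)
w 55.95075415101224
50 [-0.54 -1.08  0.42] 50.03146172925842
47 [-0.33 -0.52  0.1 ] 46.77832766277239
45 [ 0.05 -0.41 -0.17] 44.85898485775473
43 [-0.48 -0.53  0.52] 42.87210954578988
41 [-1.44  0.31  7.52] 41.35681469807486
True 55.960819292169084 39.775
41.5833
```

View pics/w4.png

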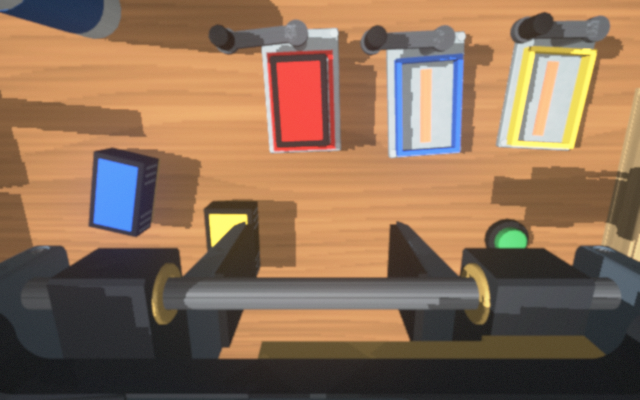

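Red sits in its socket (295,100), with only a few N at bottom. Now yellow and blue.

Run:
```python
from lib import *
np.set_printoptions(precision=2,suppress=True)
for col in('yellow','blue'):
    movep((390,140,260),down(0)); r=find(col); print(col,r)
    p,a=r; w=pick(p,a,0); print(w)
    if w[1]<50: print('lost'); break
    ok=seat(col); print(ok,read_width(),read_time())
    if not ok or read_width()<50: break
    release()
else: movep((500,0,260),down(0))
View('wrist','w5'); print(read_time())
```

```text
yellow (array([433.63, 205.52], dtype=float32), np.float32(-0.0035715103))
(55.88761688091069, 55.94703215168225)
w 56.07629804787543
50 [ 0.1  -0.27 -0.28] 50.070386749284104
47 [-0.15  0.17  0.12] 46.80066471232476
45 [ 0.54  0.53 -0.09] 44.84542429417368
43 [-0.03  0.63  0.06] 42.847765220840316
41 [-1.17  0.63  7.05] 41.38719565934504
True 55.86182558258982 48.6917
blue (array([493.54, 329.25], dtype=float32), np.float32(-0.24567676))
(55.91296335078471, 55.7285802314573)
w 56.03949997016267
50 [ 0.33  0.32 -1.16] 50.049032182866256
47 [-0.06 -0.42 -1.16] 46.80630893116512
45 [-0.61 -0.26 -1.24] 44.85834608705883
43 [-0.9  -0.42 -1.6 ] 42.88373459392238
41 [-1.41 -0.41  7.38] 41.385818442784334
True 55.74893431523679 58.05
59.875
```

View pics/w5.png

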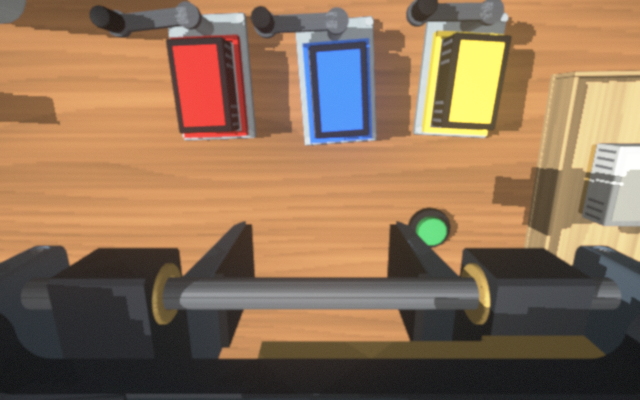

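All three are in (200,85 / 337,88 / 475,82), and the silver module lies in the tray. I'll press each one home with closed fingers as a height check, then shut the levers.

Run:
```python
from lib import *
np.set_printoptions(precision=2,suppress=True)
for col in('yellow','blue','red'):
    gripper_to(0); (x,y),a=S[col]; movep((x,y,120),down(a)); line_to((x,y,74),speed=200); hold(.1); f0=read_contact_force()
    for z in(70,69,68.3):
        line_to((x,y,z),speed=20); f=read_contact_force()-f0; print(col,z,read_ee_pos()[2],f[2])
        if f[2]>25: break
    lift(120); shut(col); print(read_time())
movep((500,0,260),down(0)); View('wrist','w6')
```

```text
yellow 70 70.17064078747376 -1.4125810356110016
yellow 69 69.29383388159015 3.949840463826084
yellow 68.3 69.2477716727068 15.353591897659266
shut [ 0.22 -0.22  0.46]
69.3083
blue 70 70.19801110810604 -0.09096691425032577
blue 69 69.27888158277796 5.195572111073727
blue 68.3 69.25252994737808 17.757482603583934
shut [-0.67 -0.62  0.51]
79.7417
red 70 70.23724417464595 0.6050986245264043
red 69 69.27781498434445 4.451011846362699
red 68.3 69.27380639109494 17.81479605251351
shut [ 0.16 -0.16 -0.23]
90.35
```

View pics/w6.png

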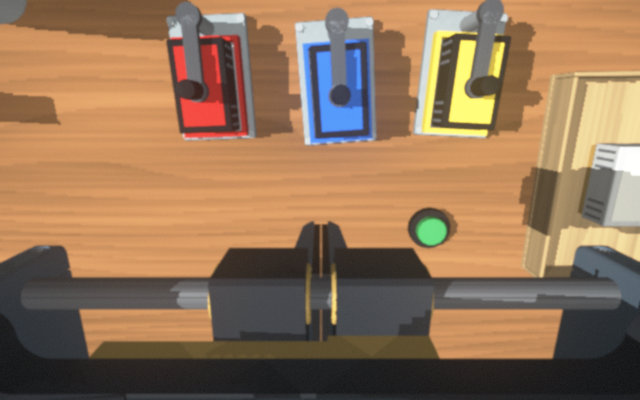

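Modules are all seated at equal height (contact at 69.3 − 14 = 55 mm). No stop force was felt on the levers, so I'll nudge each against its stop.

```bash
cat >> lib.py <<'E'
def nudge(col,z=84):
    a=S[col][1]; gripper_to(0); X=lambda y:(*w2(col,-4,y),z)
    movep((*X(45)[:2],140),down(a+np.pi)); line_to(X(45),speed=200); hold(.1); f0=read_contact_force()
    for y in np.arange(30,12,-1.):
        line_to(X(y),speed=40); f=read_contact_force()-f0
        if f[1]>4: break
    print(col,y,f,read_time()); line_to(X(40),speed=200); lift(140)
E
python3 - <<'E'
from lib import *
np.set_printoptions(precision=2,suppress=True)
for c in('red','blue','yellow'): nudge(c)
E
```

```text
red 18.0 [-2.2   9.87  0.35] 99.8083
blue 19.0 [-2.02  4.65 -0.08] 105.025
yellow 19.0 [0.33 6.74 0.12] 110.225
```

Run:
```python
from lib import *
np.set_printoptions(precision=2,suppress=True)
lift(200); movep((360,-135,260),down(0)); w=View('wrist'); t=View('wrist')
k=w.blobs('green',100)[0]; r=rect(w,k,15.5); p=r[0]; print(r)
m=w.im.copy(); u,v=map(int,w.proj([*p,15])[0]); cv2.imwrite('pics/w7.png',cv2.resize(m[max(0,v-80):v+80,max(0,u-100):u+100,::-1],None,fx=3,fy=3))
movep((380,-100,260),down(0)); t=View('wrist'); kt=t.blobs('green',100)[0]
print(tri(w,cv2.minAreaRect(k)[0],t,cv2.minAreaRect(kt)[0]))
for c,n in S.items():   # knob check: dark blob near the shut position
    W=t; print(c,W.proj([*knob(c,0),92])[0])
```

```text
(array([ 426.99, -135.92], dtype=float32), np.float32(32.898895), np.float32(32.85944), np.float32(-1.5705032))
(array([ 427.08, -135.83,   18.92]), np.float64(0.36131106892211456))
red [ 48.4  -67.48]
blue [222.52 -60.34]
yellow [388.72 -72.2 ]
```

View pics/w7.png

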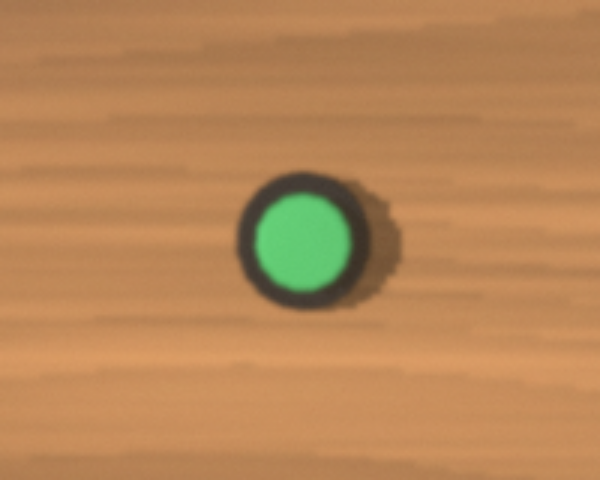

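The button is centred at (427,−136), top about 16–20 mm high, with a dark collar around it. Pressing with force feedback.

Run:
```python
from lib import *
np.set_printoptions(precision=2,suppress=True)
gripper_to(0); x,y=427,-135.9; movep((x,y,90),down(0)); line_to((x,y,38),speed=150); hold(.1); f0=read_contact_force()
for z in np.arange(36,18,-1.):
    line_to((x,y,z),speed=20); f=(read_contact_force()-f0)[2]; print(z,read_ee_pos()[2].round(2),f.round(1))
    if f>25: break
hold(.4); print((read_contact_force()-f0)[2]); lift(200); print(read_time())
```

```text
36.0 36.36 -0.7
35.0 35.04 1.6
34.0 33.96 2.0
33.0 32.98 3.3
32.0 32.01 3.2
31.0 30.99 4.2
30.0 30.19 10.0
29.0 29.81 31.4
32.54138242026394
118.8167
```

Contact came at about 36 and a hard stop at about 29.8, so the button made its full 6 mm travel. Final check.

```bash
python3 - <<'E'
from lib import *
np.set_printoptions(precision=2,suppress=True)
movep((515,-20,260),down(0)); w=View('wrist','w8')
for c in S: print(c,[w.proj([*knob(c,t),92])[0] for t in(0,.1)])
movep((380,-300,300),down(0)); t=View('top','t9')
E
python3 -c "
import cv2
a=cv2.imread('pics/w8.png')[0:170,80:560];b=cv2.imread('pics/t9.png')[100:300,150:550]
cv2.imwrite('pics/f.png',cv2.vconcat([cv2.resize(a,(760,269)),cv2.resize(b,(760,320))]))"
```

```text
red [array([165.99, 105.07]), array([158.7 , 104.99])]
blue [array([320.57, 110.54]), array([313.32, 110.69])]
yellow [array([469.19, 101.03]), array([462.  , 100.27])]
```

View pics/f.png

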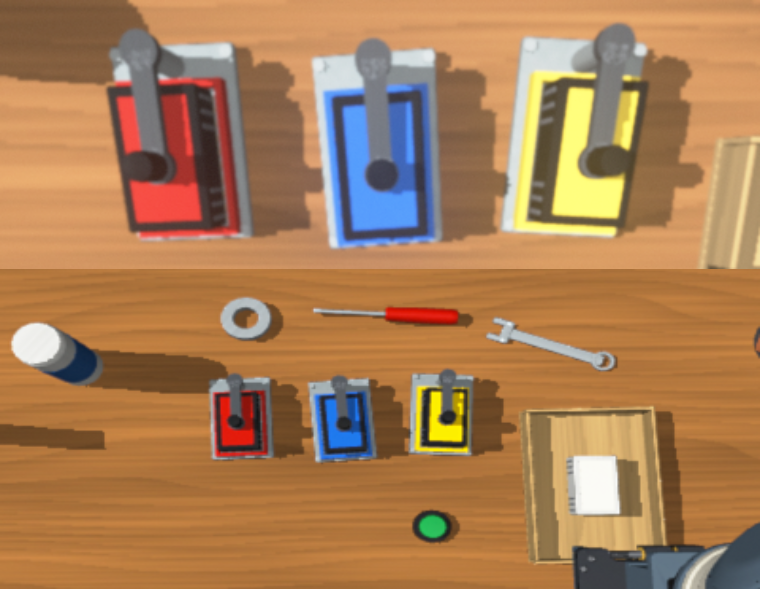

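The final views show all three levers over their modules; knobs match the predicted shut positions within about 1 px. The silver module is in the tray and the items at the back haven't moved.

```bash
python3 -c "
from cell import *
print(read_time(),read_contact_force()); print(close_job())"
```

```text
120.7833 [ 0.08954851 -0.46259186 -0.59622088]
the job is handed in; nothing more can be done
None
```

I handed in the job at 120.8 s of the 208 s allowed: the one silver module is in the tray, the three new modules are fully seated in their own sockets with the levers shut, then I pressed the green button right down; no verdict came back.

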